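Find the stamped sample case and push it to the dispatch rail

TASK

Two identical sample cases stand on the lab bench, and one has a stamp on its underside: one after the other, tip each case over towards the robot with the fingertips, so that it lies on the face that looked to the robot and its underside shows. When both are lying, push the stamped one along the bench, still lying, until its underside is flat against the low metal dispatch rail, and leave the other lying where it fell. Do not lift or carry either case, and leave the bottle, timer and beaker alone.

Things in the scene. Friction and masses are not known exactly. Their poses are not given: they have to be found in the camera images.
- case_stamped: grey plastic block-shaped sample case, loose, 0.25 to 0.5 kg: 60 mm deep (own x), 100 wide (y), 110 high (z), flat faces. Starts upright on its 60 x 100 mm underside, own -x face towards the robot within 20 deg. Origin: centre of the underside; z points to the lid. THE STAMPED ONE: black ring 50 mm across with a cross in it, mid-underside; else like the other.
- case_plain: grey plastic block-shaped sample case, loose, 0.25 to 0.5 kg: 60 mm deep (own x), 100 wide (y), 110 high (z), flat faces. Starts upright on its 60 x 100 mm underside, own -x face towards the robot within 20 deg. Origin: centre of the underside; z points to the lid. THE UNSTAMPED ONE: underside blank but for the four small corner pads both have.
- case_stamped_mid (a point): centre of the stamped case's block, 55 mm from its underside. Tipped over towards the robot, a case lies 60 mm high on its -x face: own x up, lid towards the robot, underside facing away from the robot
- case_plain_mid (a point): centre of the plain case's block, 55 mm from its underside and from its lid. The cases swap places (left, right) from run to run
- rail: dispatch rail: straight fixed aluminium bar on the bench beyond the cases, 540 mm long (own y), 12 mm thick (own x), 22 mm high. Origin: centre of its underside; own x points away from the robot (within 7 deg), so its near face is at own x = -6 mm
- reagent_bottle: bystander: amber bottle, 52 mm across, 130 mm high, at one side of the work; origin at the centre of its underside
- timer: bystander: white bench timer, 55 x 70 x 22 mm, lying at one side of the work; origin at the centre of its underside
- beaker: bystander: glass beaker, 64 mm across, 75 mm high, at one side of the work; origin at the centre of its underside

How it is judged (in metres and radians):
On the way, in this order (a step that is already met when the one before it is completed fails the run):
1. one of the cases has been tipped over towards the robot and lies on that face (((angle between case_stamped's own x axis and vertical below 0.2 rad and height (world z) of case_stamped_mid below 0.045 m) or (angle between case_plain's own x axis and vertical below 0.2 rad and height (world z) of case_plain_mid below 0.045 m))), for 0.2 s.
2. both cases lie on the face that looked to the robot, the stamped one still well clear (over 34 mm) of the rail (angle between each of case_stamped, case_plain's own x axis and vertical below 0.2 rad and height (world z) of each of case_stamped_mid, case_plain_mid below 0.045 m and x of case_stamped in the frame of rail below -0.04 m), for 0.2 s.
At the end, for the whole second after the job is handed in: Both cases lie at rest on the face that looked to the robot; the stamped one's underside is within 6 mm of the rail's near face and square to it within 5 deg, within the rail's length; the plain one's centre is within 140 mm of its start and its underside over 34 mm from the rail (angle between each of case_stamped, case_plain's own x axis and vertical below 0.2 rad and height (world z) of each of case_stamped_mid, case_plain_mid below 0.045 m and x of case_stamped in the frame of rail between -0.012 and 0 m and y of case_stamped in the frame of rail between -0.25 and 0.25 m and angle between the z axis of case_stamped and the x axis of rail, either way round below 0.09 rad and distance of case_plain_mid from where it was at the start of the episode below 0.14 m and x of case_plain in the frame of rail below -0.04 m and linear speed of each of case_stamped, case_plain below 0.01 m/s); the robot touches nothing.
It fails at once if the case stamped is lifted off the bench (height (world z) of case_stamped_mid above 0.08 m or (angle between case_stamped's own x axis and vertical below 0.3 rad and height (world z) of case_stamped_mid above 0.055 m)).
It fails at once if the case plain is lifted off the bench (height (world z) of case_plain_mid above 0.08 m or (angle between case_plain's own x axis and vertical below 0.3 rad and height (world z) of case_plain_mid above 0.055 m)).
It fails at once if the reagent bottle is disturbed (moved over 25 mm) (distance of reagent_bottle from where it was at the start of the episode above 0.025 m).
It fails at once if the timer is disturbed (moved over 25 mm) (distance of timer from where it was at the start of the episode above 0.025 m).
It fails at once if the beaker is disturbed (moved over 25 mm) (distance of beaker from where it was at the start of the episode above 0.025 m).
It also fails if it takes over 67 s, if anything falls off the work surface, if the arm or the gripper's body presses on something with over 40 N, if the wrist force passes 120 N, or if a joint passes its speed limit or range.

ROBOT

A 7-joint arm with a two-finger parallel gripper is mounted at the origin on the work surface. World frame = base frame: x ahead of the robot, y to its left, z up, the work surface at z = 0. Lengths are in mm, angles in rad, forces in N, time in s.
With the tool pointing down it reaches from about 350 to 900 mm from the base axis. Payload 7.2 kg.
Tool frame: the origin (TCP) lies at the very end of the fingers, on their centre line; the grasp point (between the pads) lies 19 mm behind it; z points along the fingers, y is the line along which they close (so a half turn about z gives the same grasp; the last joint's range is limited). The gripper opens to 85 mm and grips with 20 to 120 N. Pads are 22 mm wide; open, the fingers measure 114 mm over their backs; the gripper's body (76 mm by 85 mm) begins 54 mm behind the grasp point. The pads swing forward as they close: fully open they stand 13 mm farther back than shut.
Start: joints at [1.11, 0.411, -0.013, 1.596, 0.006, 1.134, -0.082], TCP at [239.224, -577.408, 231.297] pointing down, gripper open.
Joint ranges: [-2.95, 2.95], [-0.29, 1.99], [-1.47, 1.44], [0.14, 2.54], [-1.03, 4.17], [0.13, 1.85], [-2.86, 2.86]. Speed limits (rad/s): [2.39, 2.39, 3.01, 3.01, 3.14, 3.14, 3.14].

INTERFACE

Orientations are given as a unit quaternion [x, y, z, w].
In Python, from cell import move_to, move_linear, set_joints, set_gripper, sleep, solve_ik, get_image, PlanningError, job_done, current_time, current_joint_pos, current_joint_vel, current_joint_efforts, current_ee_pos, current_eef_rot, current_force, current_torque, current_gripper_width, current_gripper_force gives the robot as it stands. Calls block until the motion is done:
- move_to(position, orientation): joint-space move of the TCP to a pose.
- move_linear(position, v=150, rotation=None): straight line of the TCP; rotation=None keeps the orientation; v is the mean speed in mm/s.
- set_joints(angles): joint-space move.
- set_gripper(opening): opening from 0.0 (shut) to 1.0 (fully open); the grip force is fixed at half the most; returns when the fingers have stopped.
- sleep(seconds).
- solve_ik(position, orientation): joint angles nearest the present ones, or None.
- get_image(name): name is "side" or "top" or "wrist"; returns a dict with "color" (480x640x3 uint8, red, green, blue), "intrinsics" (3x3 intrinsics, pixels), "k1" (the pictures are not rectified: a ray, as slopes to the right and down, at radius r is drawn at 1 + k1 r^2 times it, then the intrinsics apply), "extrinsics" (4x4, takes a point from world to camera coordinates); the wrist camera has in their place "mount" (4x4, takes a point from camera to tool coordinates, whose origin is the TCP and whose axes are the flange's). Camera axes: x right, y up, looking along -z (the intrinsics and any distortion apply to the point x, -y, -z); pixel columns grow to the right and rows downward; lengths in mm; the calibration is good to about 2 mm. A picture is of the moment at which its call begins: read the wrist's pose just before it. There is no depth.
A pose or a line that the arm cannot do raises PlanningError and nothing moves.
- job_done(): hands the job in; it is judged then, once.
Readings, each from a call of its own:
- current_time(): time.
- current_joint_pos(): joint angles.
- current_joint_vel(): joint speeds.
- current_joint_efforts(): joint torques, N m.
- current_ee_pos(): TCP position.
- current_eef_rot(): TCP orientation.
- current_force(): force on the tool from outside, world axes, zero at the start.
- current_torque(): the same for the moment, N m.
- current_gripper_width(): opening from 0.0 (shut) to 1.0 (fully open).
- current_gripper_force(): force on a finger pad.
Only numpy, scipy, OpenCV 4.12 (cv2) and the standard library are available. Lean on these libraries where they do the work, as an engineer would, in place of code of your own. Each camera call takes 0.05 s, during which the arm holds its last target. There are 200 camera calls.

## Working session

There is one attempt and no reset: what is moved stays moved. The work goes in short steps, each a Python script; the robot and the scene stay as the last script left them, time stands still between calls to the robot, and variables do not carry over. Pictures are saved under pics/ and viewed, at most 10 in all, crops included, and the job is handed in when it is done.

```bash
mkdir -p pics
cat > h.py <<'E'
import numpy as np, cv2
from cell import *
def ray(im,u,v):
    K=np.array(im["intrinsics"]);k1=im["k1"];E=np.array(im["extrinsics"])
    d=np.array([(u-K[0,2])/K[0,0],(v-K[1,2])/K[1,1]]);p=d.copy()
    for _ in range(30): p=d/(1+k1*(p@p))
    R=E[:3,:3];c=-R.T@E[:3,3]
    return c,R.T@np.array([p[0],-p[1],-1])
def pt(im,u,v,z):
    c,d=ray(im,u,v);return c+d*(z-c[2])/d[2]
def px(im,P):
    K=np.array(im["intrinsics"]);E=np.array(im["extrinsics"])
    q=E[:3,:3]@np.array(P,float)+E[:3,3];s=np.array([q[0],-q[1]])/-q[2]
    s=s*(1+im["k1"]*(s@s));return K[0,0]*s[0]+K[0,2],K[1,1]*s[1]+K[1,2]
def save(im,n,box=None,f=1):
    c=np.ascontiguousarray(im["color"][:,:,::-1])
    if box: c=c[box[1]:box[3],box[0]:box[2]]
    cv2.imwrite("pics/"+n+".png",cv2.resize(c,None,fx=f,fy=f,interpolation=cv2.INTER_CUBIC))
E
python3 - <<'E'
from h import *
for n in("top","side"):
    im=get_image(n);save(im,n+"0",None,1.25)
    E=np.array(im["extrinsics"]);print(n,-E[:3,:3].T@E[:3,3],im["k1"],np.array(im["intrinsics"])[0])
print(current_eef_rot(),current_time(),current_force())
E
```

```text
top [ 477.42761062    5.77721419 1376.80395411] -0.014396973770380005 [579.92704027   0.         320.30154436]
side [ 41.72904899 590.04636508 677.58401427] 0.008273236965984247 [444.12182529   0.         319.76511484]
[ 9.80779432e-01  1.95118245e-01 -2.04152584e-04 -7.31272912e-04] 0.1 [ 0.06871375 -0.02162074 -0.59919946]
```

View pics/top0.png

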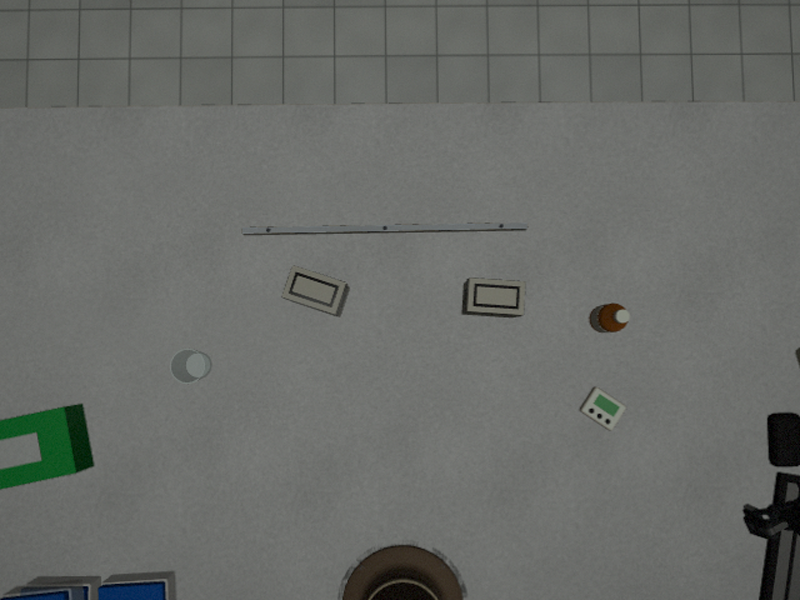

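View pics/side0.png

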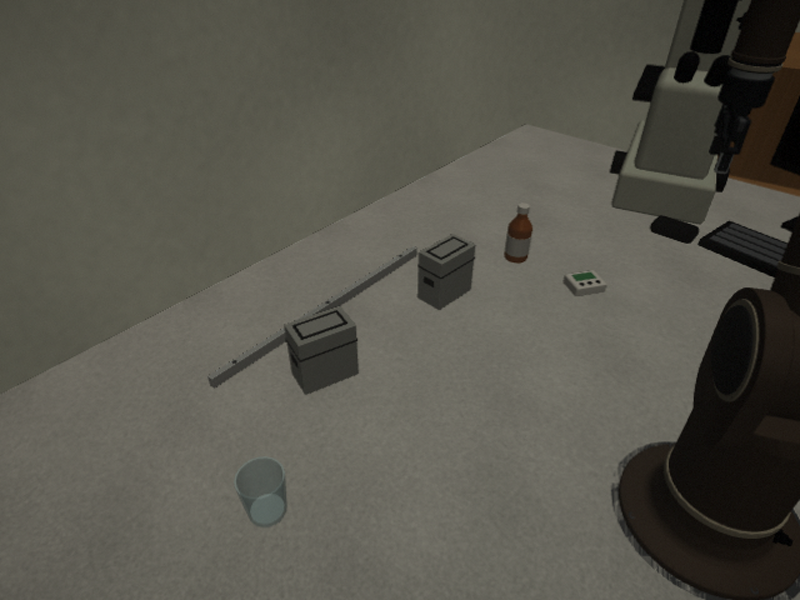

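The top view shows the left case's lid at about (315,290) and the right one's at (497,296) in the enlarged picture. The rail runs from (243,231) to (527,227), the beaker is at (190,366), the bottle at (610,318) and the timer at (603,408). I'll take an enlarged crop to read the corners.

Run:
```python
from h import *
im=get_image("top");c=np.ascontiguousarray(im["color"][:,:,::-1])
a=c[170:266,185:435];c2=cv2.resize(a,None,fx=3.2,fy=3.2,interpolation=cv2.INTER_CUBIC)
c2=cv2.convertScaleAbs(c2,alpha=1.5)
for i in range(0,250,20): cv2.putText(c2,str(185+i),(int(i*3.2),8),0,.3,(0,255,255));cv2.line(c2,(int(i*3.2),10),(int(i*3.2),14),(0,255,255))
for j in range(10,96,10): cv2.putText(c2,str(170+j),(0,int(j*3.2)),0,.3,(0,255,255))
cv2.imwrite("pics/crop1.png",c2)
```

```text
(no output)
```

View pics/crop1.png

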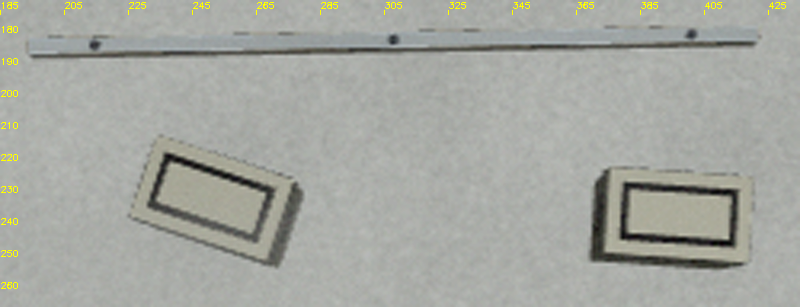

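Run:
```python
from h import *
im=get_image("top")
def f(p,z): return np.array([pt(im,185+u/3.2,170+v/3.2,z) for u,v in p])
for n,c in(("L",[(160,136),(296,181),(272,261),(129,215)]),("R",[(609,168),(752,178),(748,264),(603,257)])):
    P=f(c,110)[:,:2];print(n,P.round(1).tolist(),np.linalg.norm(np.roll(P,-1,0)-P,axis=1).round(1))
    r=cv2.minAreaRect(P.astype(np.float32));print(P.mean(0),r)
    d=P[0]-P[1]+P[3]-P[2];print("yaw of own y vs world y deg",np.degrees(np.arctan2(-d[0],d[1])))
R=f([(95,44),(393,39),(691,34)],22)[:,:2];print(R, np.degrees(np.arctan2(-(R[0]-R[2])[0],(R[0]-R[2])[1])))
print(f([(30,55),(757,43)],22)[:,:2],f([(28,40),(757,28)],22)[:,:2])
for u,v,z in((190,366,0),(610,318,60),(603,408,22)): print(pt(im,u/1.25,v/1.25,z)[:2])
side=get_image("side")
# check L/R upper corners in side (800 px frame)
for P in ((0,0,0),): pass
```

```text
L [[623.4, 184.4], [591.5, 91.3], [536.8, 108.0], [569.3, 205.6]] [ 98.4  57.2 102.9  58.1]
[580.28008237 147.3006577 ] ((580.6248779296875, 147.6273193359375), (102.89251708984375, 58.049373626708984), 71.59742736816406)
yaw of own y vs world y deg -18.65767151387306
R [[598.3, -123.4], [590.5, -221.5], [531.5, -217.5], [537.3, -118.3]] [98.4 59.2 99.4 61.3]
[ 564.38958199 -170.13611497] ((563.8510131835938, -170.21597290039062), (99.3509521484375, 61.273895263671875), 85.42448425292969)
yaw of own y vs world y deg -3.960697336636862
[[ 702.11935802  244.52508345]
 [ 703.67832282   25.21737553]
 [ 705.34556767 -194.50470707]] 0.42103035801286687
[[ 694.44048546  292.32548903]
 [ 698.21040989 -243.10788271]] [[ 705.58769521  293.84112627]
 [ 709.37182667 -243.35410752]]
[447.20694686 396.39015105]
[ 527.63181543 -384.28720725]
[ 361.65402789 -377.75124567]
```

```bash
cat >> h.py <<'E'
from scipy.spatial.transform import Rotation as Ro
def down(yaw,half=0): return (Ro.from_euler('z',yaw+180*half,degrees=True)*Ro.from_euler('x',180,degrees=True)).as_quat()
def best(p,yaw):
    j=np.array(current_joint_pos());o=[]
    for h in(0,1):
        s=solve_ik(p,down(yaw,h))
        if s is not None:o.append((np.abs(np.array(s)-j).max(),h))
    return down(yaw,min(o)[1])
def tip(c,yaw,z=90,off0=58,off1=-12,zup=230):
    c=np.array(c);a=np.radians(yaw);ax=np.array([np.cos(a),np.sin(a)])
    P=lambda o,z:[*(c+o*ax),z]
    q=best(P(off0,zup),yaw)
    move_to(P(off0,zup),q); move_linear(P(off0,z),v=150)
    for o in np.linspace(off0,off1,8)[1:]:
        move_linear(P(o,z),v=40); print(round(o),np.round(current_force(),1))
    move_linear(P(off1+25,zup),v=200)
E
python3 - <<'E'
from h import *
print(np.array(get_image("wrist")["mount"]).round(2).tolist())
set_gripper(0.5)
p=current_ee_pos();move_linear([p[0],p[1],260],v=150)
tip((564,-170.2),-4.2)
print(current_time(),current_ee_pos())
im=get_image("side");save(im,"side1",(150,100,550,400),2)
E
```

```text
[[0.0, 0.96, 0.27, 68.88], [1.0, -0.0, -0.0, 0.58], [-0.0, 0.27, -0.96, -142.49], [0.0, 0.0, 0.0, 1.0]]
48 [-0.3 -0.6  0.4]
38 [ 0.1 -0.3  0.6]
28 [-0.5 -0.1 -0.1]
18 [ 0.8 -0.2 -0.2]
8 [-0.6 -0.  -0.1]
-2 [-0.3 -0.7 -0.1]
-12 [-0.7 -0.2  0. ]
7.8833 [ 576.16690624 -171.01875509  228.78671387]
```

View pics/side1.png

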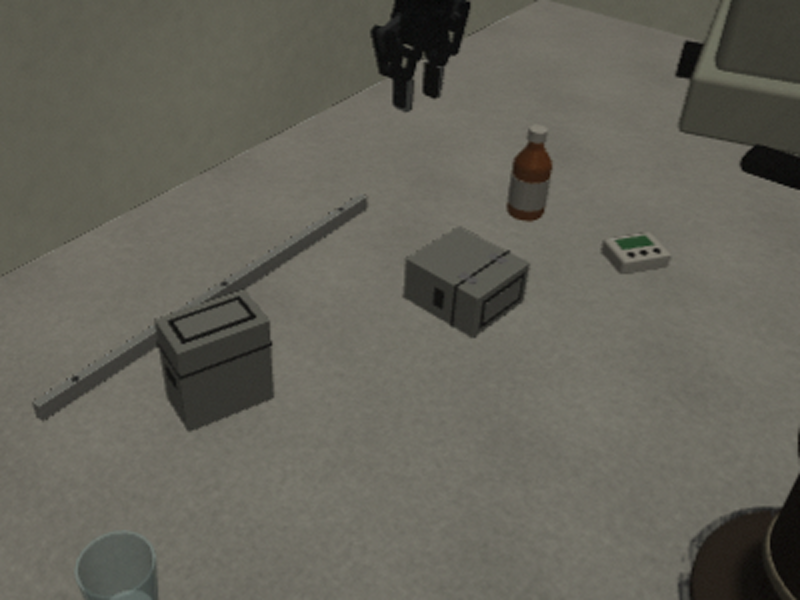

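The right case at (465,280) lies on its front face with its lid towards the robot. Next I'll tip the left one, then look back at the undersides with the wrist camera.

Run:
```python
from h import *
tip((580.5,147.5),-18.6)
print(current_time(),current_ee_pos())
save(get_image("top"),"top2",(185,170,435,320),3.2)
for t,x,z in((30,680,260),(25,680,260),(25,640,240),(15,680,260),(0,690,260)):
    q=(Ro.from_euler('y',t,degrees=True)*Ro.from_quat(down(0,0))).as_quat()
    try: move_to([x,130,z],q);print(t,x);break
    except PlanningError as e: print(e)
save(get_image("wrist"),"wrist2");print(current_time())
```

```text
48 [-0.8  0.4  0.2]
38 [ 1.5  0.5 -0.2]
28 [ 0.5 -0.4  0. ]
18 [ 1.1  0.5 -0.5]
8 [ 0.5  0.1 -0.6]
-2 [ 0.   0.1 -0.1]
-12 [-0.6  0.3 -0.1]
13.8417 [592.07283669 143.14709464 228.7837924 ]
the arm cannot take that pose within its joint ranges
25 680
14.6917
```

View pics/top2.png

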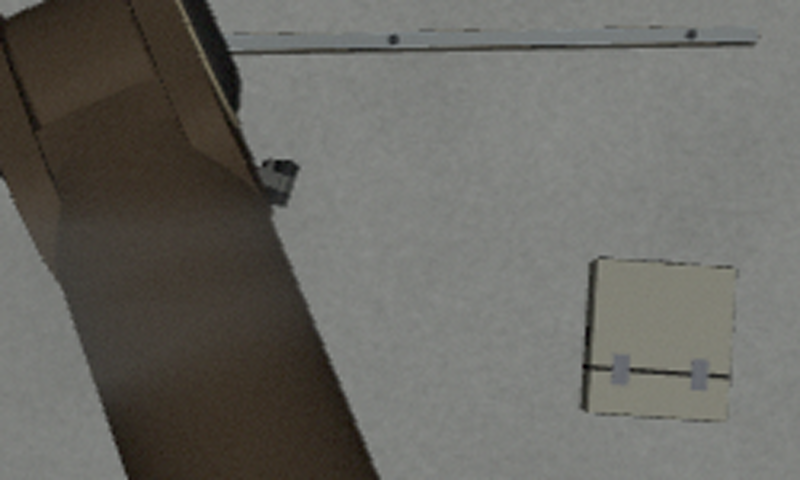

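View pics/wrist2.png

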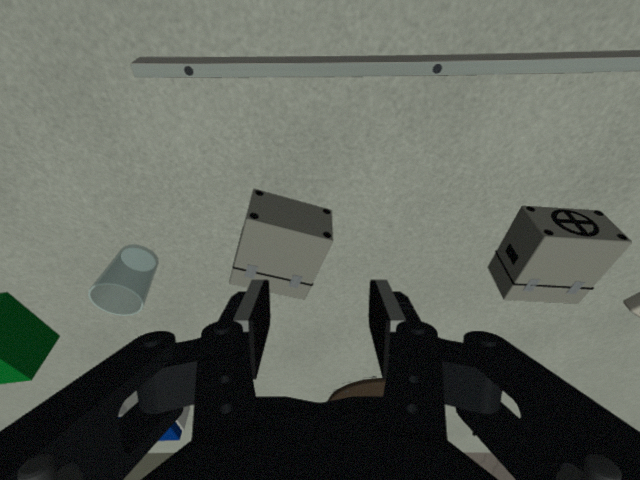

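The wrist picture shows the ring and cross on the right-hand case at (575,222). The left case at (290,215) shows only its corner pads. So the stamped case is the right one, and the top crop gives its upper-face corners as (597,258), (737,267), (727,421) and (590,411).

Run:
```python
from h import *
im=get_image("top")
P=np.array([pt(im,185+u/3.2,170+v/3.2,60)[:2] for u,v in [(597,258),(737,267),(727,421),(590,411)]])
print(P.round(1).tolist(),np.linalg.norm(np.roll(P,-1,0)-P,axis=1).round(1),P.mean(0))
yr=0.42;c=P.mean(0);d=P[0]-P[3]+P[1]-P[2];print("yaw",np.degrees(np.arctan2(d[1],d[0])))
lid=(P[2]+P[3])/2;y=c[1]
x0=P[2:,0].min()-11-30
p=current_ee_pos();move_linear([560,0,260],v=250,rotation=down(0,0))
q=best([x0,y,200],yr);move_to([x0,y,200],q);set_gripper(.7)
move_linear([x0,y,20],v=150)
n=0
for x in np.arange(x0+10,698-110-11-12,15):
    move_linear([x,y+(x-x0)*np.tan(np.radians(yr)),20],v=60);f=current_force();print(round(x),np.round(f,1),end=' ')
    if np.abs(f).max()>25:break
print(current_time(),current_ee_pos())
save(get_image("top"),"top3",(185,170,435,320),3.2)
```

```text
[[539.0, -118.9], [531.5, -218.4], [422.6, -209.1], [430.7, -112.2]] [ 99.8 109.3  97.2 108.4] [ 480.96549874 -164.62969705]
yaw -4.214503439536088
392 [-0.6  0.2 -0.2] 407 [-0.7  0.7 -0.3] 422 [-0.3  0.6  0.1] 437 [ 0.1 -0.3  0.5] 452 [ 0.1 -0.3 -0.8] 467 [-0.1 -0.8 -0.6] 482 [ 0.4 -0.5  0.8] 497 [-0.1 -0.2 -0.5] 512 [-0.5  0.1  0.2] 527 [-0.6 -0.3  0. ] 542 [-0.5  0.8  0.2] 557 [ 0.6  0.2 -0.8] 23.1333 [ 557.24627558 -163.22921558   19.99453352]
```

View pics/top3.png

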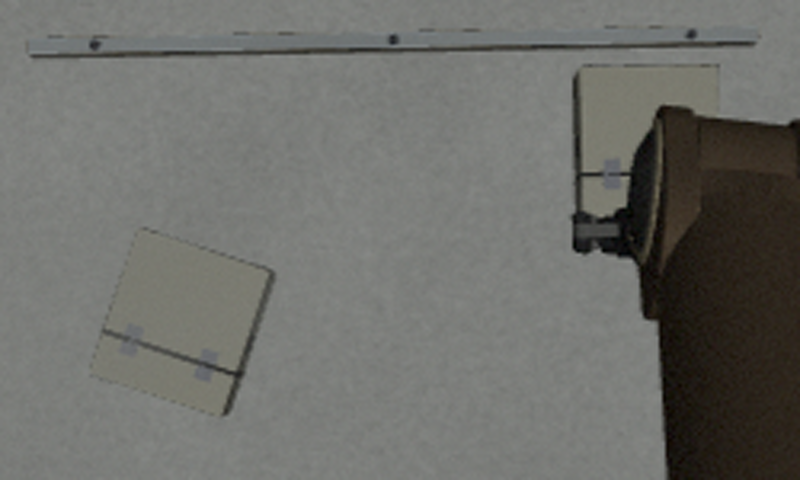

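The pushed case's leading edge, (583,65) to (719,65), is nearly square to the rail with a gap of about 20 mm. I'll close the gap in small steps and watch the force.

Run:
```python
from h import *
im=get_image("top")
print(pt(im,185+583/3.2,170+65/3.2,60),pt(im,185+719/3.2,170+65/3.2,60))
p=np.array(current_ee_pos());F=[]
for i in range(1,30):
    n=p+[i*1.5,0,0];move_linear(n.tolist(),v=25);f=current_force();F.append((round(n[0],1),round(f[0],1)))
    if abs(f[0])>8:break
print(F[-8:],current_time())
sleep(.2)
print(current_force())
e=np.array(current_ee_pos());move_linear((e-[35,0,0]).tolist(),v=60)
move_linear([e[0]-60,e[1]+0,260],v=200);move_to([400,-150,300],best([400,-150,300],0))
save(get_image("top"),"top4",(185,170,435,320),3.2);print(current_time())
```

```text
[ 677.28425625 -111.07997159   60.        ] [ 676.37858969 -208.52134748   60.        ]
[(np.float64(571.7), np.float64(-0.1)), (np.float64(573.2), np.float64(-1.8)), (np.float64(574.7), np.float64(-1.4)), (np.float64(576.2), np.float64(-0.9)), (np.float64(577.7), np.float64(-0.8)), (np.float64(579.2), np.float64(-1.4)), (np.float64(580.7), np.float64(-3.2)), (np.float64(582.2), np.float64(-8.6))] 27.4833
[-9.71391354 -0.15958436  5.68276009]
30.4333
```

View pics/top4.png

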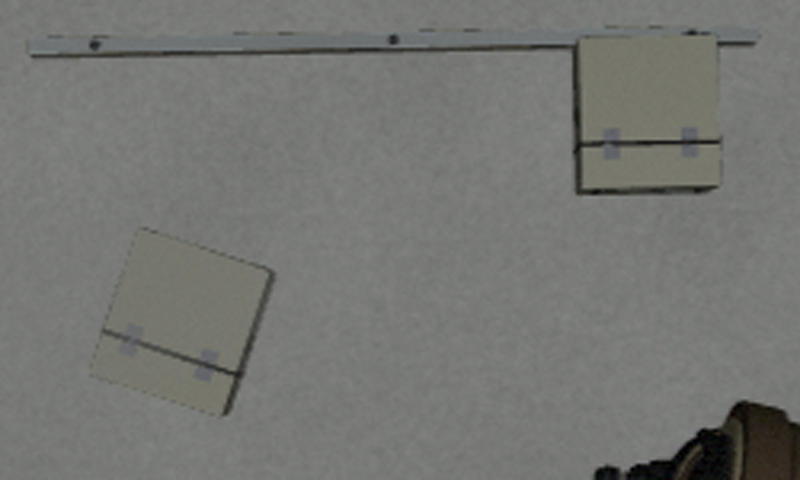

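The stamped case, with corners (579,38), (717,36), (719,186) and (578,191), now overlaps the rail's edge and looks square. I'll check it numerically before handing in.

Run:
```python
from h import *
im=get_image("top")
f=lambda c,z=60:np.array([pt(im,185+u/3.2,170+v/3.2,z)[:2] for u,v in c])
P=f([(579,38),(717,36),(719,186),(580,188)]);print(P.round(1).tolist(),np.linalg.norm(np.roll(P,-1,0)-P,axis=1).round(1))
d=P[0]-P[1];print("yaw",np.degrees(np.arctan2(-d[0],d[1])))
Q=f([(140,228),(273,270),(225,415),(91,375)]);print(Q.mean(0),np.linalg.norm([*(Q.mean(0)-[580.5,147.5]),25]))
print("rail near edge", f([(100,53),(560,46),(750,44)],22).round(1).tolist())
save(get_image("side"),"side5",(200,150,500,375),2.6)
```

```text
[[696.8, -108.5], [697.3, -207.5], [589.5, -206.7], [589.0, -107.6]] [ 99.  107.9  99.2 107.8]
yaw 0.311859959635011
[496.71161304 175.78719414] 91.90026736444055
rail near edge [[695.4, 240.8], [697.3, -97.7], [697.5, -237.9]]
```

View pics/side5.png

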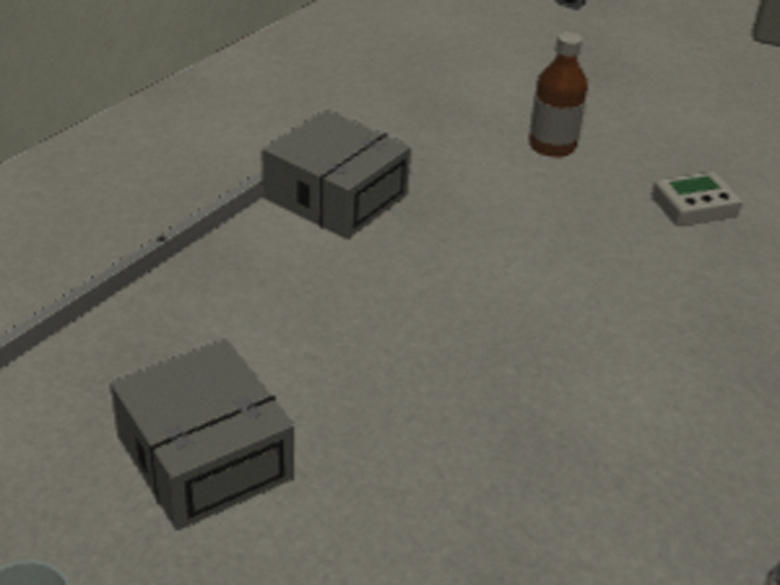

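The side view shows both cases lying flat, with the stamped one at (335,170) against the rail. Its underside measures about 697 mm against 697.4 mm for the rail face, and it is square within 0.2°. The plain one moved about 92 mm from its start, inside the 140 mm limit.

```bash
python3 -c "
from cell import *
print(job_done(),current_time())"
```

```text
the job is handed in; nothing more can be done
the job is handed in; nothing more can be done
```

The job is handed in: both cases were tipped towards the robot, the stamped one (right) lies flat against the rail, and the plain one lies where it fell; no verdict was returned.

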